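# Tip the tubs of baby potatoes over the sizing ramp

## Task

Size the baby potatoes for the fryer: tip the potatoes of both tubs onto the feed end at the top of the sizing ramp so that every one drops through the slot into the bay of its own size, and stand both empty tubs upright on the worktop again. Do not touch the potatoes with the gripper, and leave the bottles, shaker, sauce cup and spatula where they are.

Things in the scene. Friction and masses are not known exactly. Their poses are not given: they have to be found in the camera images.
- ramp: Fixed potato sizing ramp, 298 mm along x. Origin: on the table under its deck's middle line. It descends along its own -x at 16 degrees from the plain feed end at the top (x = +135 to +55 mm) to the closed low end (x = -163). The deck is a shallow V, 84 mm wide between red side rails, its sides sloping 15 degrees to the middle (y = 0); V bottom 157 mm above the table at the high end, 72 mm at the low end
- pour_point (a point): middle of the ramp's feed end, on the V bottom, 146 mm above the table; axes as the ramp, -x downhill. The feed end reaches 40 mm each way along x and 42 along y. Its -y side has only a low rim (14 mm above this point, 26 at the highest corner): bring the tub over that rim, lip towards +y, and tip steadily; the walls at +y (61 mm above this point) and +x (58) stop the potatoes
- bay_small (a point): centre of the floor of the white bay for small potatoes, under the 31 mm wide part (ramp x +55 to -35 mm) of the slot that runs down the deck's middle and widens in three steps; axes as the ramp. The bay is 90 mm along x, 144 mm along y; its floor slopes 9 degrees down to -y, where it sticks out 65 mm from under the deck, open above: potatoes roll there by themselves
- bay_medium (a point): centre of the floor of the white bay for medium potatoes, under the 43 mm wide part (ramp x -35 to -97 mm) of the slot that runs down the deck's middle and widens in three steps; axes as the ramp. The bay is 62 mm along x, 144 mm along y; its floor slopes 9 degrees down to -y, where it sticks out 65 mm from under the deck, open above: potatoes roll there by themselves
- bay_large (a point): centre of the floor of the white bay for large potatoes, under the 55 mm wide part (ramp x -97 to -163 mm) of the slot that runs down the deck's middle and widens in three steps; axes as the ramp. The bay is 66 mm along x, 144 mm along y; its floor slopes 9 degrees down to -y, where it sticks out 65 mm from under the deck, open above: potatoes roll there by themselves
- tub_red: Loose steel tip tub, red bridge handle, about 180 g. Origin: centre of its underside. 128 mm along x, 60 wide, sides and back (+x) 44 high. The -x end is the open pouring lip; the floor rises 14 degrees to it over the last 31 mm. A low ridge (28 degrees) parts a front cell with a large potato from a back cell with a small one: tip the lip down to about 45 degrees to empty both
- tub_red_handle (a point): centre of the red tub's handle bar, 98 mm straight above the tub's origin (axes as the tub). The bar runs along y above the tub's middle on a post at each side: 12 mm thick along x, 14 mm high, 70 mm long, 60 mm clear between the posts
- tub_red_lip (a point): middle of the upper edge of the red tub's pouring lip, at x = -64 mm, 11 mm above the underside of the tub (floor sheet 3 mm thick); axes as the tub
- tub_yellow: Loose steel tip tub, yellow bridge handle, about 180 g. Origin: centre of its underside. 128 mm along x, 60 wide, sides and back (+x) 44 high. The -x end is the open pouring lip; the floor rises 14 degrees to it over the last 31 mm. A low ridge (28 degrees) parts a front cell with a medium potato from a back cell with a small one: tip the lip down to about 45 degrees to empty both
- tub_yellow_handle (a point): centre of the yellow tub's handle bar, 98 mm straight above the tub's origin (axes as the tub). The bar runs along y above the tub's middle on a post at each side: 12 mm thick along x, 14 mm high, 70 mm long, 60 mm clear between the posts
- tub_yellow_lip (a point): middle of the upper edge of the yellow tub's pouring lip, at x = -64 mm, 11 mm above the underside of the tub (floor sheet 3 mm thick); axes as the tub
- large_1: round large baby potato, 50 mm across, origin at its centre; starts in the red tub
- small_1: round small baby potato, 26 mm across, origin at its centre; starts in the red tub
- medium_1: round medium baby potato, 38 mm across, origin at its centre; starts in the yellow tub
- small_2: round small baby potato, 26 mm across, origin at its centre; starts in the yellow tub
- ketchup_a: bystander: red squeeze bottle, 60 mm across, 188 mm tall with its nozzle; origin in the middle of its underside
- ketchup_b: bystander: second red squeeze bottle, the same; origin in the middle of its underside
- mustard: bystander: yellow squeeze bottle, the same size; origin in the middle of its underside
- shaker: bystander: metal salt shaker, 52 mm across, 98 mm tall; origin in the middle of its underside
- ramekin: bystander: small white sauce cup, 60 mm across, 30 mm tall; origin in the middle of its underside
- spatula: bystander: spatula lying flat beyond the ramp; origin about its middle
There are look-alikes about, which are no part of the job. Leave any pink look-alike of the tub_red alone. Leave any blue or green look-alike of the tub_yellow alone.

How it is judged:
By the outcome, as a careful person would: the job done as asked, in the order asked, and still so for the second after the job is handed in, with the robot touching nothing.
It also fails if it takes over 72 s, if anything falls off the work surface, if the arm or the gripper's body presses on something with over 40 N, if the wrist force passes 120 N, or if a joint passes its speed limit or range.

## Robot

A 6-joint arm with a two-finger parallel gripper is mounted at the origin on the work surface. World frame = base frame: x ahead of the robot, y to its left, z up, the work surface at z = 0. Lengths are in m, angles in rad, forces in N, time in s.
With the tool pointing down it reaches from about 0.225 to 0.875 m from the base axis. Payload 3.4 kg.
Tool frame: the origin (TCP) lies at the very end of the fingers, on their centre line; the grasp point (between the pads) lies 19 mm behind it; z points along the fingers, y is the line along which they close (so a half turn about z gives the same grasp; the last joint's range is limited). The gripper opens to 85 mm and grips with 20 to 120 N. Pads are 22 mm wide; open, the fingers measure 114 mm over their backs; the gripper's body (76 mm by 85 mm) begins 54 mm behind the grasp point. The pads swing forward as they close: fully open they stand 13 mm farther back than shut.
Start: joints at [1.052, 0.276, 1.505, -0, 1.361, -0.121], TCP at [0.223, 0.53, 0.231] pointing down, gripper open.
Joint ranges: [-2.89, 2.89], [-0.75, 2.08], [0.22, 2.7], [-1.18, 4.32], [0.11, 2.71], [-2.7, 2.7]. Speed limits (rad/s): [2.57, 2.57, 3.14, 3.14, 3.14, 3.14].

## Interface

Orientations are given as a unit quaternion [w, x, y, z].
In Python, from rig import get_state, optics, sign_off gives the robot as it stands.
- The arm moves only by the tool send_rows, never from a script. Its argument "increments" is a list of rows, each an object with "gripper": the gripper's target within -1 to 1 (shut at 1, half-way at 0, fully open at -1); "linear": the shift along the world's x, y, z in m, a list of three; "delta_rot": the turn, a rotation vector about the world's x, y, z in rad, a list of three. In form: [{"gripper": gripper, "linear": [dx, dy, dz], "delta_rot": [rx, ry, rz]}, ...]. A call has 1 to 8 rows; each row is the pose to reach, as a shift and turn from the pose commanded when the call began; what a row does not reach only later rows make up. A row lasts 1/10 s, in which the tool goes at most 50 mm and 8.59 degrees, less where a joint would pass 70% of its speed; a pose out of reach is approached as far as the arm can. A call with a gripper value outside its range is refused whole. The fingers move at their own pace and stop on an object; "newtons" is the grip in N (left out, the last holds). Time passes only in rows, so rows that repeat a pose let the fingers close. It gives the time, the measured TCP pose, the force, the opening and the grip force at its end, in the units of the state.
- get_state(): the state, without advancing time (a new reading comes with each control period).
- optics.get_image(name): name is "scene" or "top"; returns a dict with "pixels" (400x640x3 uint8, blue, green, red), "K" (3x3 intrinsics, pixels), "rvec" (rotation vector, rad) and "tvec" (3), from world to camera coordinates, as OpenCV has them. Camera axes: x right, y down, z forward; pixel columns grow to the right and rows downward; lengths in m; the calibration is good to about 2 mm. A picture is of the moment at which its call begins. There is no depth.
- sign_off(): hands the job in; it is judged then, once.
The state is a dict: "clock": time; "qpos": joint angles; "qd": joint speeds; "effort": joint torques, N m; "position": TCP position; "ee_rot": TCP orientation; "contact_force": force on the tool from outside, world axes, zero at the start; "moment": the same for the moment, N m; "width": finger opening in m; "gripper_force": force on a finger pad.
Only numpy, scipy, OpenCV 4.12 (cv2) and the standard library are available. Lean on these libraries where they do the work, as an engineer would, in place of code of your own. Each camera call takes 0.05 s, during which the arm holds its last target. There are 200 camera calls.

## Working session

There is one attempt and no reset: what is moved stays moved. The work goes in short steps, Python scripts to look and compute and a tool call to move; the robot and the scene stay as the last step left them, time stands still between calls to the robot, and variables do not carry over. Pictures are saved under pics/ and viewed, at most 10 in all, crops included, and the job is handed in when it is done.

Besides the shell and the picture viewer there is one more tool, called as a command line: name --argument value ..., lists and objects as JSON in quotes. send_rows: Moves the arm, as the interface text tells. Its arguments: {"type":"object","properties":{"increments":{"type":"array"},"newtons":{"type":"number"}},"required":["increments"]}

```bash
mkdir -p pics; ls; python3 - <<'E'
from rig import get_state, optics
import cv2,pickle
d={}
for n in("scene","top"):
    d[n]=optics.get_image(n); cv2.imwrite(f"pics/{n}0.png",d[n]["pixels"]); print(n,d[n]["K"],d[n]["rvec"],d[n]["tvec"])
pickle.dump(d,open("d0.pkl","wb"))
print(get_state())
E
```

```text
pics
scene [[369.01873566   0.         309.49791167]
 [  0.         369.01873566 199.0224316 ]
 [  0.           0.           1.        ]] [ 1.82645471  1.94702093 -0.6046255 ] [ 0.05738329 -0.37122155  1.58594031]
top [[382.12232139   0.         315.00669497]
 [  0.         382.12232139 202.88554197]
 [  0.           0.           1.        ]] [ 2.1753093  -2.22257987  0.11536617] [-0.01311154  0.53605658  1.12405614]
{'clock': 0.1, 'qpos': array([ 1.05201280e+00,  2.76543202e-01,  1.50599513e+00,  1.09873001e-05,
        1.36068426e+00, -1.20998902e-01]), 'qd': array([ 0.00138131, -0.00280298, -0.00296641,  0.00088169, -0.00153461,
        0.00038021]), 'effort': array([ 1.31264936e-03, -4.17699552e+01, -2.46406013e+01, -1.85211998e-04,
        5.80301028e-03, -4.09855522e-05]), 'position': array([0.2225141 , 0.52970454, 0.23052422]), 'ee_rot': array([-2.61378008e-04,  1.97584666e-01,  9.80285487e-01, -7.71938449e-04]), 'contact_force': array([ 0.40438364, -0.1974703 , -1.02996903]), 'moment': array([-0.05363682,  0.03716264, -0.01215793]), 'gripper_force': 0.0, 'width': 0.08546421610594274}
```

View pics/scene0.png

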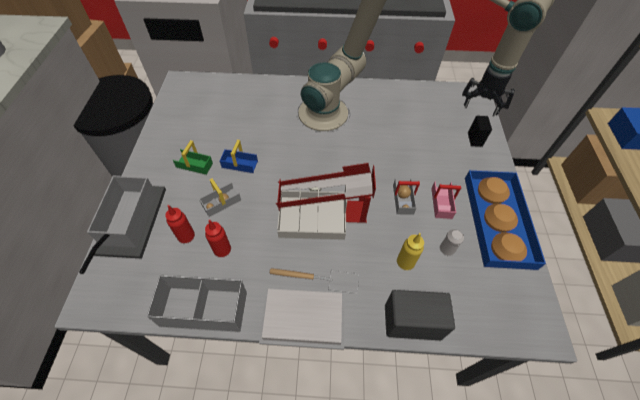

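View pics/top0.png

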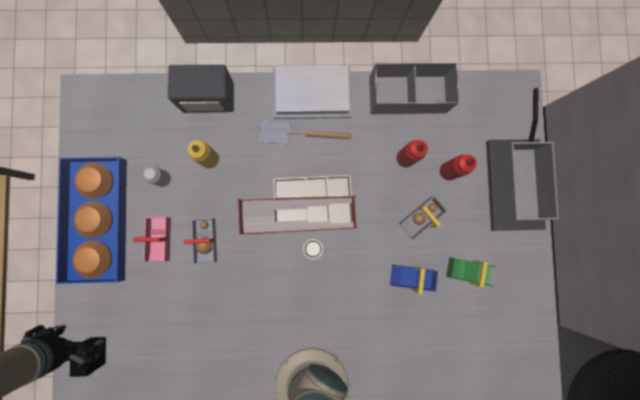

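Top view: the red-handled tub at (204,240) has a steel body and holds potatoes; the pink one at (157,239) is the look-alike. The steel yellow-handled tub at (423,217) also holds potatoes; the blue (414,279) and green (470,270) ones are look-alikes. The ramp spans (238–355, 195–233), with its feed end at the left and its bays on the far (+x) side. I'll confirm all this with enlarged crops.

```bash
python3 - <<'E'
import cv2,pickle,numpy as np
d=pickle.load(open("d0.pkl","rb"))
def c(n,u,v,w,h): return cv2.resize(d[n]["pixels"][v:v+h,u:u+w],(400,300),interpolation=cv2.INTER_CUBIC)
a=np.vstack([np.hstack([c("top",170,200,80,60),c("top",385,185,80,60)]),np.hstack([c("scene",375,160,80,60),c("scene",185,165,80,60)])])
cv2.imwrite("pics/crop1.png",a)
b=np.vstack([np.hstack([c("top",230,165,136,102)]),c("scene",260,150,136,102)])
b=np.vstack([cv2.resize(d["top"]["pixels"][160:250,230:366],(760,300),interpolation=cv2.INTER_CUBIC),cv2.resize(d["scene"]["pixels"][155:245,265:401],(760,300),interpolation=cv2.INTER_CUBIC)])
cv2.imwrite("pics/crop2.png",b)
E
```

```text
(no output)
```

View pics/crop1.png

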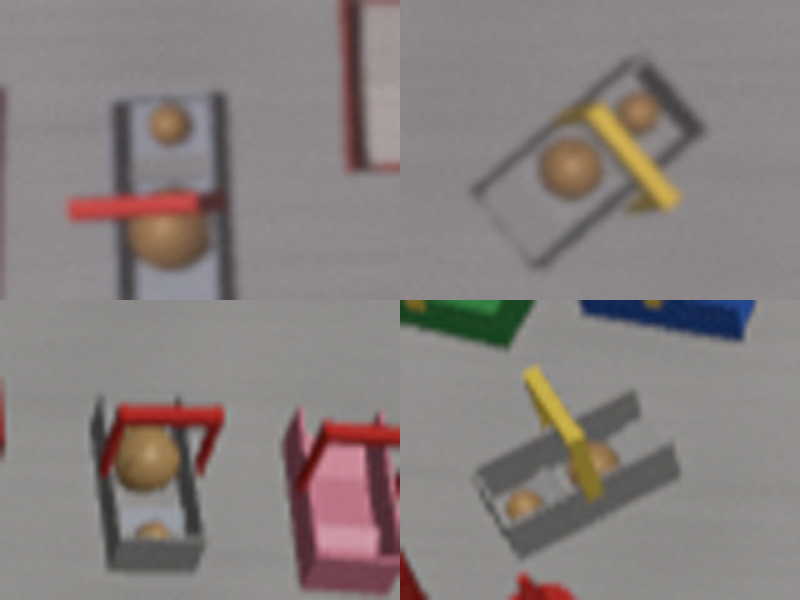

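View pics/crop2.png

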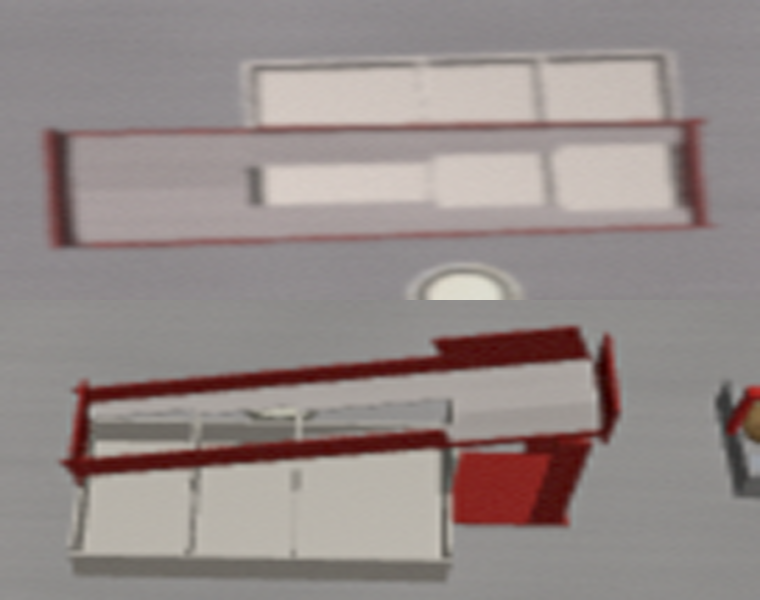

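The crops confirm it. The red tub's large potato sits at its robot-side lip and its small one behind; the yellow tub has a medium and a small, with its lip at lower left in the top view. Next I fit poses to points from both views.

```bash
cat > fit.py <<'E'
import cv2,pickle,numpy as np
from scipy.optimize import least_squares
d=pickle.load(open("d0.pkl","rb"))
def proj(n,P): return cv2.projectPoints(np.asarray(P,float).reshape(-1,1,3),d[n]["rvec"],d[n]["tvec"],d[n]["K"],None)[0][:,0]
def pose(p,P):
    c,s=np.cos(p[2]),np.sin(p[2]); P=np.asarray(P,float)/1000
    return np.c_[p[0]+c*P[:,0]-s*P[:,1],p[1]+s*P[:,0]+c*P[:,1],p[3]+P[:,2]]
def fit(obs,p0):
    f=lambda p:np.concatenate([(proj(n,pose(p,[o[1] for o in obs if o[0]==n]))-[o[2] for o in obs if o[0]==n]).ravel() for n in("top","scene")])
    r=least_squares(f,p0,loss="soft_l1"); print(np.round(r.x,4),"yaw",round(np.degrees(r.x[2]),1)); print(np.round(r.fun.reshape(-1,2),1).tolist()); return r.x
def tri(a,b):
    M=[np.asarray(d[n]["K"])@np.c_[cv2.Rodrigues(d[n]["rvec"])[0],d[n]["tvec"]] for n in("top","scene")]
    X=cv2.triangulatePoints(M[0],M[1],np.float64(a),np.float64(b))[:,0]; return X[:3]/X[3]
E
python3 - <<'E'
from fit import *
T,S="top","scene"
print("red bar tri",tri((184,241.8),(419.4,182.4)),tri((209,240.6),(399,182)))
print("yel bar tri",tri((424,206.4),(220.6,192.6)),tri((439.4,226),(211.4,179.4)))
fit([(T,(64,30,44),(192.4,220.4)),(T,(64,-30,44),(214.8,219)),(T,(0,35,105),(184,241.8)),(T,(0,-35,105),(209,240.6)),
(S,(0,35,105),(419.4,182.4)),(S,(0,-35,105),(399,182)),(S,(64,-30,0),(397.4,214)),(S,(64,30,0),(414.4,214.4)),(S,(64,-30,44),(396.4,208)),(S,(64,30,44),(415.6,208)),(S,(-64,-30,44),(394.6,179.6)),(S,(-64,30,44),(411,180))],[.45,.3,0,0])
fit([(T,(64,30,44),(433,196.6)),(T,(64,-30,44),(445.6,211)),(T,(-64,30,44),(399.8,222.6)),(T,(-64,-30,44),(412.6,238.6)),(T,(0,35,105),(424,206.4)),(T,(0,-35,105),(439.4,226)),
(S,(0,35,105),(220.6,192.6)),(S,(0,-35,105),(211.4,179.4)),(S,(64,30,0),(209,216.2)),(S,(64,-30,44),(200,199.8)),(S,(-64,30,44),(239.6,194.4)),(S,(-64,-30,44),(232,183.4))],[.45,-.3,-.87,0])
fit([(S,(55,44,207),(342.3,167.6)),(S,(135,44,207),(368.8,163.4)),(T,(138,-44,204),(238.1,199)),(T,(138,44,204),(239,233.8)),
(T,(55,-15.5,138),(274.8,209.5)),(T,(55,15.5,138),(274.8,221.8)),(T,(-35,-21.5,114),(307.5,206.5)),(T,(-35,21.5,114),(307.5,222.1)),(T,(-97,-27.5,98),(329,204.1)),(T,(-97,27.5,98),(329.3,222.4))],[.45,0.05,1.57,0])
E
```

```text
red bar tri [0.43055229 0.34046701 0.10125191] [0.43217335 0.27259174 0.1001939 ]
yel bar tri [ 0.51341094 -0.32365367  0.10148483] [ 0.45769087 -0.36694258  0.09712422]
[ 0.4296  0.3066  0.0178 -0.0082] yaw 1.0
[[-1.2, -0.8], [-2.8, -0.2], [-0.7, 0.5], [0.0, 0.7], [-0.7, 0.5], [-1.1, 0.2], [-2.3, 0.6], [-2.2, 0.8], [1.2, -0.2], [-0.4, 0.5], [-0.1, -1.3], [0.1, -1.2]]
[ 0.4856 -0.3436 -0.924  -0.0083] yaw -52.9
[[-0.1, -0.6], [0.1, 0.7], [0.2, -0.0], [0.1, -0.1], [-2.2, 0.2], [-1.9, 0.1], [-0.5, 0.6], [-0.2, -0.1], [-0.0, 1.5], [-1.1, -0.9], [-0.1, -0.3], [-0.2, -0.7]]
[ 0.4975  0.0341  1.6071 -0.0115] yaw 92.1
[[0.6, 0.1], [1.3, 0.2], [-0.6, 0.4], [-0.1, -0.4], [-0.3, -0.1], [0.6, -0.2], [-0.0, -0.7], [0.9, 0.5], [3.5, -1.7], [2.4, 3.0]]
```

send_rows --increments '[{"gripper": -1, "linear": [0.026, -0.028, 0], "delta_rot": [0, 0, -0.144]}, {"gripper": -1, "linear": [0.052, -0.056, 0], "delta_rot": [0, 0, -0.289]}, {"gripper": -1, "linear": [0.078, -0.084, -0.01], "delta_rot": [0, 0, -0.433]}, {"gripper": -1, "linear": [0.104, -0.112, -0.01], "delta_rot": [0, 0, -0.578]}, {"gripper": -1, "linear": [0.13, -0.14, -0.02], "delta_rot": [0, 0, -0.722]}, {"gripper": -1, "linear": [0.156, -0.168, -0.02], "delta_rot": [0, 0, -0.866]}, {"gripper": -1, "linear": [0.182, -0.196, -0.03], "delta_rot": [0, 0, -1.011]}, {"gripper": -1, "linear": [0.2085, -0.223, -0.03], "delta_rot": [0, 0, -1.155]}]'

```text
clock: 0.9
position: [0.4311, 0.3053, 0.1999]
ee_rot: [-0.0, 0.703, 0.711, -0.001]
contact_force: [0.3, 0.3, -0.1]
width: 0.0856
gripper_force: 0.0
```

send_rows --increments '[{"gripper": -1, "linear": [0, 0, 0], "delta_rot": [0, 0, 0]}, {"gripper": -1, "linear": [0, 0, 0], "delta_rot": [0, 0, 0]}]'

```text
clock: 1.1
position: [0.4313, 0.3066, 0.2009]
ee_rot: [-0.0, 0.701, 0.713, -0.0]
contact_force: [-0.3, 1.0, 0.1]
width: 0.0855
gripper_force: 0.0
```

```bash
cat >> fit.py <<'E'
def st():
    from rig import get_state
    from scipy.spatial.transform import Rotation as R
    s=get_state(); q=s["ee_rot"]; M=R.from_quat(np.roll(q,-1)).as_matrix()
    print(round(s["clock"],2),"p",np.round(s["position"],4),"yawY",round(np.degrees(np.arctan2(M[1,1],M[0,1])),1),"z",np.round(M[:,2],3),"q",np.round(s["qpos"],2),"F",np.round(s["contact_force"],1),"w",round(s["width"],4),"g",round(s["gripper_force"],1))
def crops(name,L):
    from rig import optics
    im={n:optics.get_image(n)["pixels"] for n in set(l[0] for l in L)}
    cv2.imwrite("pics/"+name,np.hstack([cv2.resize(im[n][v:v+h,u:u+w],(400,400*h//w),interpolation=cv2.INTER_CUBIC) for n,u,v,w,h in L]))
E
python3 - <<'E'
from fit import *
st()
crops("g1.png",[("top",150,180,100,100),("scene",350,130,100,100)])
E
```

```text
1.1 p [0.4313 0.3066 0.2009] yawY 1.0 z [-0.001  0.    -1.   ] q [0.49 0.23 1.65 0.   1.26 0.47] F [-0.3  1.   0.1] w 0.0855 g 0.0
```

View pics/g1.png

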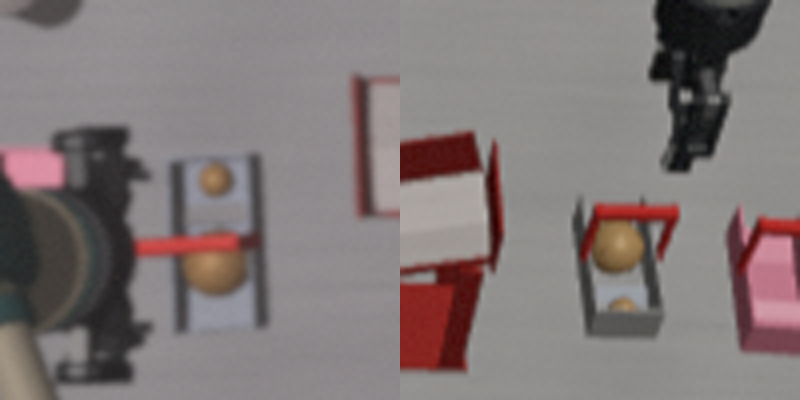

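```bash
python3 - <<'E'
from fit import *
for z in(.2,.213): print(proj("top",[[.4313,.3066,z]]),proj("scene",[[.4313+.043,.3066,z],[.4313-.043,.3066,z]]))
E
```

```text
[[184.5276725  242.27186742]] [[416.78880906 174.04055879]
 [414.15344556 153.0849381 ]]
[[182.87959117 242.42725243]] [[417.79403146 171.41120042]
 [415.09344295 150.37276412]]
```

The picture shows the open gripper over the red tub, fingertips at scene (420,172) where (417,171) was predicted, so it is aligned. Descending and gripping.

send_rows --increments '[{"gripper": -1, "linear": [0, 0, -0.03], "delta_rot": [0, 0, 0]}, {"gripper": -1, "linear": [0, 0, -0.065], "delta_rot": [0, 0, 0]}, {"gripper": -1, "linear": [0, 0, -0.1], "delta_rot": [0, 0, 0]}, {"gripper": -1, "linear": [0, 0, -0.122], "delta_rot": [0, 0, 0]}, {"gripper": -1, "linear": [0, 0, -0.122], "delta_rot": [0, 0, 0]}, {"gripper": 0.3, "linear": [0, 0, -0.122], "delta_rot": [0, 0, 0]}, {"gripper": 0.4, "linear": [0, 0, -0.122], "delta_rot": [0, 0, 0]}, {"gripper": 0.5, "linear": [0, 0, -0.122], "delta_rot": [0, 0, 0]}]' --newtons 30

```text
clock: 2.0
position: [0.4322, 0.308, 0.0809]
ee_rot: [0.001, 0.7, 0.714, 0.002]
contact_force: [0.0, -0.2, 0.8]
width: 0.0433
gripper_force: 0.0
```

send_rows --increments '[{"gripper": 0.7, "linear": [0, 0, 0], "delta_rot": [0, 0, 0]}, {"gripper": 0.8, "linear": [0, 0, 0], "delta_rot": [0, 0, 0]}, {"gripper": 1, "linear": [0, 0, 0], "delta_rot": [0, 0, 0]}, {"gripper": 1, "linear": [0, 0, 0], "delta_rot": [0, 0, 0]}, {"gripper": 1, "linear": [0, 0, 0], "delta_rot": [0, 0, 0]}, {"gripper": 1, "linear": [0, 0, 0], "delta_rot": [0, 0, 0]}]' --newtons 90

```text
clock: 2.6
position: [0.4318, 0.3074, 0.0803]
ee_rot: [0.0, 0.701, 0.713, 0.001]
contact_force: [-1.8, -0.4, 6.0]
width: 0.0101
gripper_force: 88.4
```

send_rows --increments '[{"gripper": 1, "linear": [0, 0, 0.004], "delta_rot": [0, 0, 0]}, {"gripper": 1, "linear": [0, 0, 0.012], "delta_rot": [0, 0, 0]}, {"gripper": 1, "linear": [0, 0, 0.026], "delta_rot": [0, 0, 0]}, {"gripper": 1, "linear": [0, 0, 0.044], "delta_rot": [0, 0, 0]}, {"gripper": 1, "linear": [0, 0, 0.064], "delta_rot": [0, 0, 0]}, {"gripper": 1, "linear": [0, 0, 0.084], "delta_rot": [0, 0, 0]}, {"gripper": 1, "linear": [0, 0, 0.104], "delta_rot": [0, 0, 0]}, {"gripper": 1, "linear": [0, 0, 0.124], "delta_rot": [0, 0, 0]}]'

```text
clock: 3.4
position: [0.4308, 0.3068, 0.204]
ee_rot: [-0.0, 0.701, 0.713, -0.001]
contact_force: [0.7, -0.4, -3.6]
width: 0.0105
gripper_force: 87.8
```

send_rows --increments '[{"gripper": 1, "linear": [0, 0, 0.02], "delta_rot": [0, 0, 0]}, {"gripper": 1, "linear": [0, 0, 0.04], "delta_rot": [0, 0, 0]}, {"gripper": 1, "linear": [0, 0, 0.06], "delta_rot": [0, 0, 0]}, {"gripper": 1, "linear": [0, 0, 0.08], "delta_rot": [0, 0, 0]}, {"gripper": 1, "linear": [0, 0, 0.1], "delta_rot": [0, 0, 0]}, {"gripper": 1, "linear": [0, 0, 0.115], "delta_rot": [0, 0, 0]}, {"gripper": 1, "linear": [0, 0, 0.124], "delta_rot": [0, 0, 0]}, {"gripper": 1, "linear": [0, 0, 0.126], "delta_rot": [0, 0, 0]}]'

```text
clock: 4.2
position: [0.4314, 0.3072, 0.3302]
ee_rot: [0.0, 0.701, 0.713, 0.001]
contact_force: [0.2, 0.4, -3.6]
width: 0.0105
gripper_force: 87.9
```

```bash
python3 - <<'E'
from fit import *
st()
crops("g2.png",[("top",150,180,100,100),("scene",350,80,130,130)])
E
```

```text
4.2 p [0.4314 0.3072 0.3302] yawY 1.0 z [ 0.001  0.001 -1.   ] q [ 0.49  0.17  1.41 -0.    1.56  0.47] F [ 0.2  0.4 -3.6] w 0.0105 g 87.9
```

View pics/g2.png

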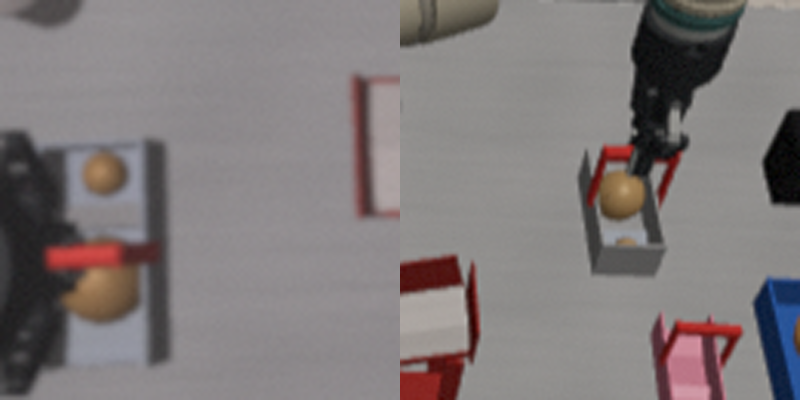

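```bash
python3 - <<'E'
from fit import *
p=[.4314,.3072,.0177,.3302-.079]
C=[(64,30,44),(64,-30,44),(-64,30,44),(-64,-30,44),(0,35,105),(0,-35,105),(64,30,0),(64,-30,0)]
a=(proj("top",pose(p,C))-[150,180])*4; b=(proj("scene",pose(p,C))-[350,80])*400/130+[400,0]
for c,x,y in zip(C,a,b): print(c,np.round(x),np.round(y))
E
```

```text
(64, 30, 44) [ 28. 141.] [667. 245.]
(64, -30, 44) [137. 137.] [601. 243.]
(-64, 30, 44) [ 31. 372.] [648. 146.]
(-64, -30, 44) [140. 368.] [587. 144.]
(0, 35, 105) [-25. 261.] [681. 148.]
(0, -35, 105) [112. 255.] [603. 145.]
(64, 30, 0) [ 57. 144.] [654. 275.]
(64, -30, 0) [160. 140.] [591. 273.]
```

Tub is held level with both potatoes still in it, and its corners match the predicted ones within about 3 mm. Carrying it to the feed end.

send_rows --increments '[{"gripper": 1, "linear": [0.002, -0.002, 0], "delta_rot": [0, 0, 0]}, {"gripper": 1, "linear": [0.006, -0.007, 0], "delta_rot": [0, 0, 0]}, {"gripper": 1, "linear": [0.013, -0.015, 0], "delta_rot": [0, 0, 0]}, {"gripper": 1, "linear": [0.022, -0.026, 0], "delta_rot": [0, 0, 0.004]}, {"gripper": 1, "linear": [0.033, -0.039, 0], "delta_rot": [0, 0, 0.008]}, {"gripper": 1, "linear": [0.045, -0.053, 0], "delta_rot": [0, 0, 0.01]}, {"gripper": 1, "linear": [0.058, -0.068, 0], "delta_rot": [0, 0, 0.015]}, {"gripper": 1, "linear": [0.071, -0.083, 0], "delta_rot": [0, 0, 0.019]}]'

```text
clock: 5.1
position: [0.5032, 0.2226, 0.329]
ee_rot: [0.0, 0.694, 0.72, -0.0]
contact_force: [0.0, 0.5, -3.5]
width: 0.0104
gripper_force: 87.8
```

send_rows --increments '[{"gripper": 1, "linear": [0.013, -0.015, 0], "delta_rot": [0, 0, 0]}, {"gripper": 1, "linear": [0.026, -0.03, 0], "delta_rot": [0, 0, 0]}, {"gripper": 1, "linear": [0.039, -0.045, 0], "delta_rot": [0, 0, 0]}, {"gripper": 1, "linear": [0.051, -0.06, 0], "delta_rot": [0, 0, 0]}, {"gripper": 1, "linear": [0.062, -0.073, 0], "delta_rot": [0, 0, 0]}, {"gripper": 1, "linear": [0.07, -0.083, 0], "delta_rot": [0, 0, 0]}, {"gripper": 1, "linear": [0.077, -0.09, 0], "delta_rot": [0, 0, 0]}, {"gripper": 1, "linear": [0.079, -0.093, 0], "delta_rot": [0, 0, 0]}]'

```text
clock: 5.9
position: [0.582, 0.1304, 0.3291]
ee_rot: [0.0, 0.694, 0.72, -0.0]
contact_force: [-0.1, -0.4, -2.1]
width: 0.0101
gripper_force: 87.8
```

send_rows --increments '[{"gripper": 1, "linear": [0, 0, -0.003], "delta_rot": [0, 0, 0]}, {"gripper": 1, "linear": [0, 0, -0.011], "delta_rot": [0, 0, 0]}, {"gripper": 1, "linear": [0, 0, -0.023], "delta_rot": [0, 0, 0]}, {"gripper": 1, "linear": [0, 0, -0.037], "delta_rot": [0, 0, 0]}, {"gripper": 1, "linear": [0, 0, -0.05], "delta_rot": [0, 0, 0]}, {"gripper": 1, "linear": [0, 0, -0.06], "delta_rot": [0, 0, 0]}, {"gripper": 1, "linear": [0, 0, -0.067], "delta_rot": [0, 0, 0]}, {"gripper": 1, "linear": [0, 0, -0.07], "delta_rot": [0, 0, 0]}]'

```text
clock: 6.7
position: [0.5809, 0.1312, 0.2583]
ee_rot: [-0.0, 0.694, 0.72, -0.0]
contact_force: [-0.8, 0.6, -3.3]
width: 0.0103
gripper_force: 87.8
```

```bash
python3 - <<'E'
from fit import *
st()
crops("g3.png",[("top",220,150,100,100),("scene",310,110,120,120)])
E
```

```text
6.7 p [0.5809 0.1312 0.2583] yawY 2.1 z [-0.001 -0.    -1.   ] q [0.11 0.29 1.41 0.   1.44 0.07] F [-0.8  0.6 -3.3] w 0.0103 g 87.8
```

View pics/g3.png

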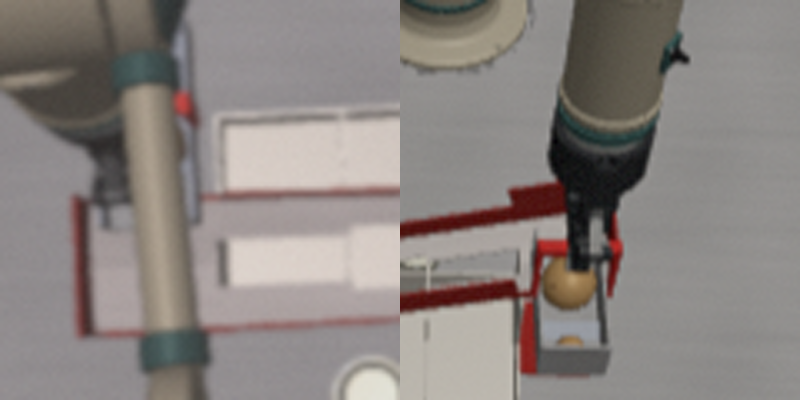

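The lip is about 20 mm inside the rim and centred between the end wall (crop column 80) and the slot start (220). Tipping about the lip at 3° per row.

send_rows --increments '[{"gripper": 1, "linear": [-0.0036, 0, 0.0023], "delta_rot": [0.002, -0.052, 0]}, {"gripper": 1, "linear": [-0.0075, 0, 0.0043], "delta_rot": [0.004, -0.105, 0]}, {"gripper": 1, "linear": [-0.0114, 0, 0.0062], "delta_rot": [0.006, -0.157, 0]}, {"gripper": 1, "linear": [-0.0155, -0.001, 0.0078], "delta_rot": [0.008, -0.209, 0]}, {"gripper": 1, "linear": [-0.0198, -0.001, 0.0092], "delta_rot": [0.01, -0.262, 0]}, {"gripper": 1, "linear": [-0.0241, -0.001, 0.0104], "delta_rot": [0.012, -0.314, 0]}, {"gripper": 1, "linear": [-0.0286, -0.001, 0.0114], "delta_rot": [0.014, -0.366, 0]}, {"gripper": 1, "linear": [-0.0332, -0.001, 0.0122], "delta_rot": [0.016, -0.419, 0]}]'

```text
clock: 7.6
position: [0.5479, 0.1301, 0.2728]
ee_rot: [0.145, 0.679, 0.704, 0.151]
contact_force: [0.3, -0.1, -2.8]
width: 0.0103
gripper_force: 88.0
```

send_rows --increments '[{"gripper": 1, "linear": [-0.0047, 0, 0.0004], "delta_rot": [0.002, -0.052, 0]}, {"gripper": 1, "linear": [-0.0094, 0, 0.0007], "delta_rot": [0.004, -0.105, 0]}, {"gripper": 1, "linear": [-0.0142, 0, 0.0007], "delta_rot": [0.006, -0.157, 0]}, {"gripper": 1, "linear": [-0.019, -0.001, 0.0004], "delta_rot": [0.008, -0.209, 0]}, {"gripper": 1, "linear": [-0.0239, -0.001, -0.0001], "delta_rot": [0.01, -0.262, 0]}, {"gripper": 1, "linear": [-0.0287, -0.001, -0.0008], "delta_rot": [0.012, -0.314, 0]}, {"gripper": 1, "linear": [-0.0336, -0.001, -0.0019], "delta_rot": [0.014, -0.366, 0]}, {"gripper": 1, "linear": [-0.0385, -0.001, -0.0031], "delta_rot": [0.016, -0.419, 0]}]'

```text
clock: 8.4
position: [0.5092, 0.1289, 0.2695]
ee_rot: [0.283, 0.634, 0.657, 0.295]
contact_force: [0.9, -1.5, -2.3]
width: 0.01
gripper_force: 88.2
```

send_rows --increments '[{"gripper": 1, "linear": [0, 0, 0], "delta_rot": [0, 0, 0]}, {"gripper": 1, "linear": [0, 0, 0], "delta_rot": [0, 0, 0]}, {"gripper": 1, "linear": [0, 0, 0], "delta_rot": [0, 0, 0]}, {"gripper": 1, "linear": [0, 0, 0], "delta_rot": [0, 0, 0]}, {"gripper": 1, "linear": [0, 0, 0], "delta_rot": [0, 0, 0]}, {"gripper": 1, "linear": [0, 0, 0], "delta_rot": [0, 0, 0]}, {"gripper": 1, "linear": [0, 0, 0], "delta_rot": [0, 0, 0]}, {"gripper": 1, "linear": [0, 0, 0], "delta_rot": [0, 0, 0]}]'

```text
clock: 9.2
position: [0.5096, 0.1291, 0.2684]
ee_rot: [0.282, 0.634, 0.658, 0.293]
contact_force: [-0.0, -0.4, -1.8]
width: 0.0106
gripper_force: 88.2
```

```bash
python3 - <<'E'
from fit import *
st()
crops("g4.png",[("top",235,150,130,130),("scene",260,120,130,130)])
E
```

```text
9.2 p [0.5096 0.1291 0.2684] yawY 2.1 z [ 0.743  0.028 -0.669] q [ 0.2  -0.14  2.19 -0.44  0.28  0.53] F [-0.  -0.4 -1.8] w 0.0106 g 88.2
```

View pics/g4.png

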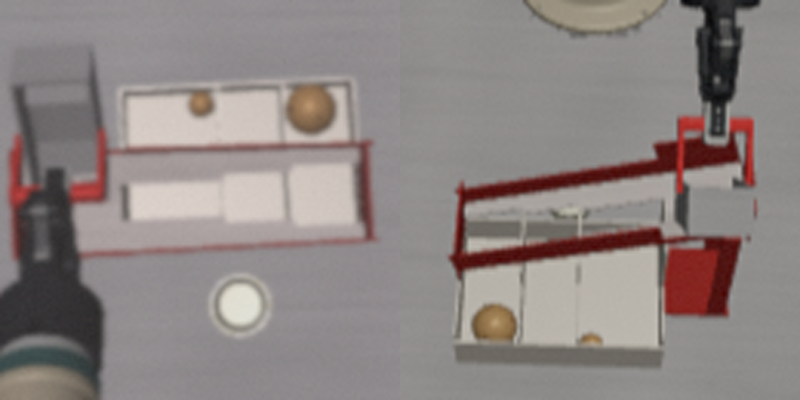

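The picture shows the large potato in the large bay at top crop (311,107) and the small one in the small bay at (201,102), with the tub empty. Next: tip back, return the tub and set it down.

send_rows --increments '[{"gripper": 1, "linear": [0.0098, 0, 0.0123], "delta_rot": [-0.004, 0.105, 0]}, {"gripper": 1, "linear": [0.0195, 0, 0.0235], "delta_rot": [-0.008, 0.209, 0]}, {"gripper": 1, "linear": [0.0291, 0.001, 0.0338], "delta_rot": [-0.012, 0.314, 0]}, {"gripper": 1, "linear": [0.0385, 0.001, 0.0431], "delta_rot": [-0.016, 0.419, 0]}, {"gripper": 1, "linear": [0.0476, 0.001, 0.0513], "delta_rot": [-0.02, 0.523, 0]}, {"gripper": 1, "linear": [0.0562, 0.001, 0.0587], "delta_rot": [-0.024, 0.628, 0]}, {"gripper": 1, "linear": [0.0642, 0.002, 0.0652], "delta_rot": [-0.028, 0.732, 0]}, {"gripper": 1, "linear": [0.0717, 0.002, 0.0709], "delta_rot": [-0.032, 0.838, 0]}]'

```text
clock: 10.1
position: [0.5827, 0.1312, 0.3405]
ee_rot: [-0.0, 0.694, 0.72, -0.0]
contact_force: [0.7, -0.2, -1.9]
width: 0.0101
gripper_force: 88.2
```

send_rows --increments '[{"gripper": 1, "linear": [-0.01, 0.012, 0], "delta_rot": [0, 0, 0]}, {"gripper": 1, "linear": [-0.03, 0.035, 0], "delta_rot": [0, 0, 0]}, {"gripper": 1, "linear": [-0.055, 0.065, 0], "delta_rot": [0, 0, 0]}, {"gripper": 1, "linear": [-0.08, 0.095, 0], "delta_rot": [0, 0, 0]}, {"gripper": 1, "linear": [-0.105, 0.124, 0], "delta_rot": [0, 0, 0]}, {"gripper": 1, "linear": [-0.13, 0.153, 0], "delta_rot": [0, 0, -0.01]}, {"gripper": 1, "linear": [-0.145, 0.171, 0], "delta_rot": [0, 0, -0.019]}, {"gripper": 1, "linear": [-0.149, 0.176, 0], "delta_rot": [0, 0, -0.019]}]'

```text
clock: 10.9
position: [0.4304, 0.3092, 0.3397]
ee_rot: [-0.0, 0.699, 0.715, 0.001]
contact_force: [0.6, -0.7, -1.3]
width: 0.0103
gripper_force: 88.4
```

send_rows --increments '[{"gripper": 1, "linear": [0, 0, -0.015], "delta_rot": [0, 0, 0]}, {"gripper": 1, "linear": [0, 0, -0.045], "delta_rot": [0, 0, 0]}, {"gripper": 1, "linear": [0, 0, -0.08], "delta_rot": [0, 0, 0]}, {"gripper": 1, "linear": [0, 0, -0.115], "delta_rot": [0, 0, 0]}, {"gripper": 1, "linear": [0, 0, -0.15], "delta_rot": [0, 0, 0]}, {"gripper": 1, "linear": [0, 0, -0.18], "delta_rot": [0, 0, 0]}, {"gripper": 1, "linear": [0, 0, -0.205], "delta_rot": [0, 0, 0]}, {"gripper": 1, "linear": [0, 0, -0.22], "delta_rot": [0, 0, 0]}]'

```text
clock: 11.7
position: [0.4321, 0.306, 0.1172]
ee_rot: [0.0, 0.701, 0.713, -0.001]
contact_force: [-0.7, 0.0, -1.8]
width: 0.0103
gripper_force: 88.3
```

```bash
python3 -c "
from fit import *
st()"
```

```text
11.7 p [0.4321 0.306  0.1172] yawY 1.0 z [-0.001 -0.002 -1.   ] q [ 0.49  0.3   1.78 -0.    1.07  0.47] F [-0.7  0.  -1.8] w 0.0103 g 88.3
```

Down the last 37 mm gently.

send_rows --increments '[{"gripper": 1, "linear": [0, 0, -0.01], "delta_rot": [0, 0, 0]}, {"gripper": 1, "linear": [0, 0, -0.02], "delta_rot": [0, 0, 0]}, {"gripper": 1, "linear": [0, 0, -0.028], "delta_rot": [0, 0, 0]}, {"gripper": 1, "linear": [0, 0, -0.033], "delta_rot": [0, 0, 0]}, {"gripper": 1, "linear": [0, 0, -0.035], "delta_rot": [0, 0, 0]}, {"gripper": 1, "linear": [0, 0, -0.037], "delta_rot": [0, 0, 0]}, {"gripper": 1, "linear": [0, 0, -0.038], "delta_rot": [0, 0, 0]}, {"gripper": 1, "linear": [0, 0, -0.038], "delta_rot": [0, 0, 0]}]'

```text
clock: 12.5
position: [0.4324, 0.3072, 0.0815]
ee_rot: [0.0, 0.701, 0.713, 0.0]
contact_force: [-0.8, 0.4, -1.1]
width: 0.0103
gripper_force: 88.4
```

send_rows --increments '[{"gripper": 1, "linear": [0, 0, -0.001], "delta_rot": [0, 0, 0]}, {"gripper": 1, "linear": [0, 0, -0.0015], "delta_rot": [0, 0, 0]}, {"gripper": 1, "linear": [0, 0, -0.002], "delta_rot": [0, 0, 0]}, {"gripper": 1, "linear": [0, 0, -0.002], "delta_rot": [0, 0, 0]}]'

```text
clock: 12.9
position: [0.4324, 0.3072, 0.0803]
ee_rot: [0.0, 0.701, 0.713, 0.0]
contact_force: [-1.3, -1.1, 4.8]
width: 0.0107
gripper_force: 89.4
```

send_rows --increments '[{"gripper": 0.5, "linear": [0, 0, 0], "delta_rot": [0, 0, 0]}, {"gripper": 0, "linear": [0, 0, 0], "delta_rot": [0, 0, 0]}, {"gripper": -0.5, "linear": [0, 0, 0], "delta_rot": [0, 0, 0]}, {"gripper": -1, "linear": [0, 0, 0], "delta_rot": [0, 0, 0]}, {"gripper": -1, "linear": [0, 0, 0.02], "delta_rot": [0, 0, 0]}, {"gripper": -1, "linear": [0, 0, 0.06], "delta_rot": [0, 0, 0]}, {"gripper": -1, "linear": [0, 0, 0.11], "delta_rot": [0, 0, 0]}, {"gripper": -1, "linear": [0, 0, 0.16], "delta_rot": [0, 0, 0]}]'

```text
clock: 13.7
position: [0.4318, 0.3069, 0.2406]
ee_rot: [-0.0, 0.701, 0.713, -0.001]
contact_force: [1.7, 0.4, -0.5]
width: 0.0854
gripper_force: 0.0
```

```bash
python3 -c "
from fit import *
st()"
```

```text
13.7 p [0.4318 0.3069 0.2406] yawY 1.0 z [-0.001 -0.001 -1.   ] q [ 0.49  0.2   1.58 -0.    1.36  0.47] F [ 1.7  0.4 -0.5] w 0.0854 g 0.0
```

send_rows --increments '[{"gripper": -1, "linear": [0, -0.02, 0.03], "delta_rot": [0, 0, 0]}, {"gripper": -1, "linear": [0, -0.06, 0.05], "delta_rot": [0, 0, -0.06]}, {"gripper": -1, "linear": [0, -0.1, 0.05], "delta_rot": [0, 0, -0.13]}, {"gripper": -1, "linear": [0.01, -0.145, 0.05], "delta_rot": [0, 0, -0.2]}, {"gripper": -1, "linear": [0.01, -0.19, 0.05], "delta_rot": [0, 0, -0.27]}, {"gripper": -1, "linear": [0.02, -0.235, 0.05], "delta_rot": [0, 0, -0.33]}, {"gripper": -1, "linear": [0.02, -0.28, 0.05], "delta_rot": [0, 0, -0.4]}, {"gripper": -1, "linear": [0.027, -0.325, 0.05], "delta_rot": [0, 0, -0.467]}]'

```text
clock: 14.5
position: [0.4585, -0.0195, 0.2894]
ee_rot: [-0.0, 0.847, 0.531, 0.0]
contact_force: [0.3, 0.1, -0.6]
width: 0.0853
gripper_force: 0.0
```

send_rows --increments '[{"gripper": -1, "linear": [0.003, -0.045, 0], "delta_rot": [0, 0, -0.06]}, {"gripper": -1, "linear": [0.006, -0.09, 0], "delta_rot": [0, 0, -0.13]}, {"gripper": -1, "linear": [0.01, -0.135, 0], "delta_rot": [0, 0, -0.2]}, {"gripper": -1, "linear": [0.015, -0.18, 0], "delta_rot": [0, 0, -0.27]}, {"gripper": -1, "linear": [0.02, -0.225, -0.02], "delta_rot": [0, 0, -0.33]}, {"gripper": -1, "linear": [0.024, -0.27, -0.04], "delta_rot": [0, 0, -0.4]}, {"gripper": -1, "linear": [0.027, -0.31, -0.07], "delta_rot": [0, 0, -0.44]}, {"gripper": -1, "linear": [0.027, -0.327, -0.09], "delta_rot": [0, 0, -0.467]}]'

```text
clock: 15.3
position: [0.4858, -0.3485, 0.1969]
ee_rot: [0.0, 0.948, 0.32, -0.001]
contact_force: [-0.6, 0.6, -0.1]
width: 0.0855
gripper_force: 0.0
```

send_rows --increments '[{"gripper": -1, "linear": [0, 0, 0], "delta_rot": [0, 0, 0]}, {"gripper": -1, "linear": [0, 0, 0], "delta_rot": [0, 0, 0]}]'

```text
clock: 15.5
position: [0.486, -0.3446, 0.1989]
ee_rot: [-0.001, 0.947, 0.321, -0.0]
contact_force: [0.4, 0.3, 0.3]
width: 0.0853
gripper_force: 0.0
```

```bash
python3 - <<'E'
from fit import *
st()
crops("g5.png",[("top",380,170,100,100),("scene",170,130,100,100)])
E
```

```text
15.5 p [ 0.486  -0.3446  0.1989] yawY -52.5 z [-0.001  0.002 -1.   ] q [-0.73  0.33  1.51  0.    1.3   0.18] F [0.4 0.3 0.3] w 0.0853 g 0.0
```

View pics/g5.png

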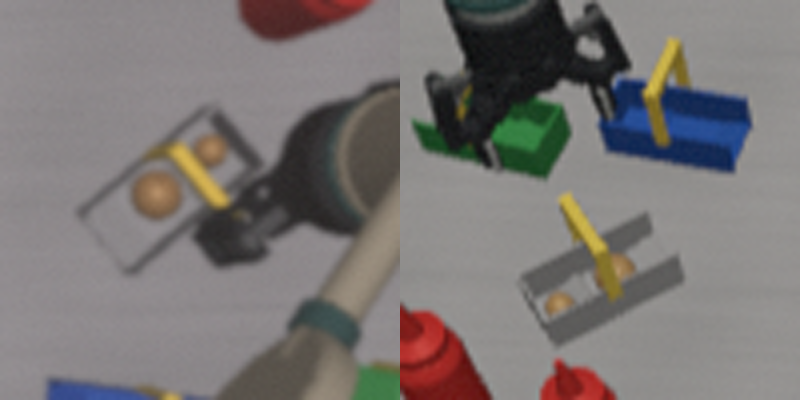

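The picture shows the open gripper above the steel yellow tub, fingertips at crop (492,165) and (610,115). I'll check this against the projection before descending.

```bash
python3 - <<'E'
from fit import *
a=np.radians(-52.5);u=np.array([np.cos(a),np.sin(a),0])
p=np.array([.486,-.3446,.212])
print((proj("scene",[p+.045*u,p-.045*u])-[170,130])*4+[400,0])
q=pose([.486,-.3446,a,0],[(0,35,105),(0,-35,105)])
print((proj("scene",q)-[170,130])*4+[400,0],(proj("top",q)-[380,170])*4)
E
```

```text
[[495.73349091 162.58114858]
 [601.64646784 112.78564684]]
[[597.25094409 247.35489699]
 [560.94794404 191.71579661]] [[171.8942537  145.14732485]
 [235.91693261 223.43942027]]
```

Matches within a pixel or two. Descending and gripping.

send_rows --increments '[{"gripper": -1, "linear": [0, 0, -0.03], "delta_rot": [0, 0, 0]}, {"gripper": -1, "linear": [0, 0, -0.065], "delta_rot": [0, 0, 0]}, {"gripper": -1, "linear": [0, 0, -0.1], "delta_rot": [0, 0, 0]}, {"gripper": -1, "linear": [0, 0, -0.12], "delta_rot": [0, 0, 0]}, {"gripper": -1, "linear": [0, 0, -0.12], "delta_rot": [0, 0, 0]}, {"gripper": 0.3, "linear": [0, 0, -0.12], "delta_rot": [0, 0, 0]}, {"gripper": 0.4, "linear": [0, 0, -0.12], "delta_rot": [0, 0, 0]}, {"gripper": 0.5, "linear": [0, 0, -0.12], "delta_rot": [0, 0, 0]}]' --newtons 30

```text
clock: 16.4
position: [0.4874, -0.3455, 0.0814]
ee_rot: [0.002, 0.947, 0.322, 0.001]
contact_force: [0.8, -0.2, 0.2]
width: 0.0437
gripper_force: 0.0
```

send_rows --increments '[{"gripper": 0.7, "linear": [0, 0, 0], "delta_rot": [0, 0, 0]}, {"gripper": 0.8, "linear": [0, 0, 0], "delta_rot": [0, 0, 0]}, {"gripper": 1, "linear": [0, 0, 0], "delta_rot": [0, 0, 0]}, {"gripper": 1, "linear": [0, 0, 0], "delta_rot": [0, 0, 0]}, {"gripper": 1, "linear": [0, 0, 0], "delta_rot": [0, 0, 0]}, {"gripper": 1, "linear": [0, 0, 0], "delta_rot": [0, 0, 0]}]' --newtons 90

```text
clock: 17.0
position: [0.4862, -0.3448, 0.0798]
ee_rot: [0.0, 0.947, 0.322, 0.0]
contact_force: [-2.0, 2.9, 5.5]
width: 0.0105
gripper_force: 88.1
```

send_rows --increments '[{"gripper": 1, "linear": [0, 0, 0.004], "delta_rot": [0, 0, 0]}, {"gripper": 1, "linear": [0, 0, 0.012], "delta_rot": [0, 0, 0]}, {"gripper": 1, "linear": [0, 0, 0.026], "delta_rot": [0, 0, 0]}, {"gripper": 1, "linear": [0, 0, 0.044], "delta_rot": [0, 0, 0]}, {"gripper": 1, "linear": [0, 0, 0.064], "delta_rot": [0, 0, 0]}, {"gripper": 1, "linear": [0, 0, 0.084], "delta_rot": [0, 0, 0]}, {"gripper": 1, "linear": [0, 0, 0.104], "delta_rot": [0, 0, 0]}, {"gripper": 1, "linear": [0, 0, 0.124], "delta_rot": [0, 0, 0]}]'

```text
clock: 17.8
position: [0.4862, -0.3449, 0.2042]
ee_rot: [0.0, 0.947, 0.322, -0.0]
contact_force: [0.9, -0.4, -2.2]
width: 0.0104
gripper_force: 87.8
```

send_rows --increments '[{"gripper": 1, "linear": [0, 0, 0.02], "delta_rot": [0, 0, 0]}, {"gripper": 1, "linear": [0, 0, 0.04], "delta_rot": [0, 0, 0]}, {"gripper": 1, "linear": [0, 0, 0.06], "delta_rot": [0, 0, 0]}, {"gripper": 1, "linear": [0, 0, 0.08], "delta_rot": [0, 0, 0]}, {"gripper": 1, "linear": [0, 0, 0.1], "delta_rot": [0, 0, 0]}, {"gripper": 1, "linear": [0, 0, 0.115], "delta_rot": [0, 0, 0]}, {"gripper": 1, "linear": [0, 0, 0.124], "delta_rot": [0, 0, 0]}, {"gripper": 1, "linear": [0, 0, 0.126], "delta_rot": [0, 0, 0]}]'

```text
clock: 18.6
position: [0.4865, -0.3452, 0.3304]
ee_rot: [0.001, 0.947, 0.322, 0.0]
contact_force: [0.1, -0.2, -1.6]
width: 0.0103
gripper_force: 87.8
```

```bash
python3 -c "
from fit import *
st()"
```

```text
18.6 p [ 0.4865 -0.3452  0.3304] yawY -52.5 z [ 0.001 -0.001 -1.   ] q [-0.73  0.27  1.27 -0.    1.6   0.18] F [ 0.1 -0.2 -1.6] w 0.0103 g 87.8
```

send_rows --increments '[{"gripper": 1, "linear": [0, 0.002, 0], "delta_rot": [0, 0, 0.004]}, {"gripper": 1, "linear": [0.001, 0.007, 0], "delta_rot": [0, 0, 0.013]}, {"gripper": 1, "linear": [0.003, 0.015, 0], "delta_rot": [0, 0, 0.028]}, {"gripper": 1, "linear": [0.005, 0.026, 0], "delta_rot": [0, 0, 0.049]}, {"gripper": 1, "linear": [0.008, 0.04, 0], "delta_rot": [0, 0, 0.075]}, {"gripper": 1, "linear": [0.011, 0.056, 0], "delta_rot": [0, 0, 0.105]}, {"gripper": 1, "linear": [0.015, 0.075, 0], "delta_rot": [0, 0, 0.14]}, {"gripper": 1, "linear": [0.019, 0.096, 0], "delta_rot": [0, 0, 0.18]}]'

```text
clock: 19.4
position: [0.5055, -0.247, 0.3294]
ee_rot: [-0.0, 0.914, 0.407, 0.0]
contact_force: [-0.6, 0.5, -1.6]
width: 0.0101
gripper_force: 87.8
```

send_rows --increments '[{"gripper": 1, "linear": [0.0044, 0.022, 0], "delta_rot": [0, 0, 0.044]}, {"gripper": 1, "linear": [0.0088, 0.044, 0], "delta_rot": [0, 0, 0.088]}, {"gripper": 1, "linear": [0.0131, 0.066, 0], "delta_rot": [0, 0, 0.131]}, {"gripper": 1, "linear": [0.0175, 0.088, 0], "delta_rot": [0, 0, 0.175]}, {"gripper": 1, "linear": [0.0219, 0.11, 0], "delta_rot": [0, 0, 0.219]}, {"gripper": 1, "linear": [0.0263, 0.132, 0], "delta_rot": [0, 0, 0.263]}, {"gripper": 1, "linear": [0.0306, 0.154, 0], "delta_rot": [0, 0, 0.306]}, {"gripper": 1, "linear": [0.035, 0.176, 0], "delta_rot": [0, 0, 0.35]}]'

```text
clock: 20.2
position: [0.54, -0.0706, 0.3296]
ee_rot: [0.0, 0.828, 0.56, 0.0]
contact_force: [0.6, -0.3, -1.0]
width: 0.0106
gripper_force: 87.8
```

send_rows --increments '[{"gripper": 1, "linear": [0.0047, 0.024, 0], "delta_rot": [0, 0, 0.048]}, {"gripper": 1, "linear": [0.0095, 0.048, 0], "delta_rot": [0, 0, 0.096]}, {"gripper": 1, "linear": [0.0142, 0.072, 0], "delta_rot": [0, 0, 0.145]}, {"gripper": 1, "linear": [0.019, 0.095, 0], "delta_rot": [0, 0, 0.195]}, {"gripper": 1, "linear": [0.0233, 0.117, 0], "delta_rot": [0, 0, 0.242]}, {"gripper": 1, "linear": [0.0273, 0.137, 0], "delta_rot": [0, 0, 0.285]}, {"gripper": 1, "linear": [0.0308, 0.156, 0], "delta_rot": [0, 0, 0.325]}, {"gripper": 1, "linear": [0.034, 0.172, 0], "delta_rot": [0, 0, 0.36]}]'

```text
clock: 21.0
position: [0.5737, 0.1014, 0.3295]
ee_rot: [-0.0, 0.715, 0.699, 0.0]
contact_force: [0.2, -0.5, -2.4]
width: 0.0105
gripper_force: 87.8
```

send_rows --increments '[{"gripper": 1, "linear": [0.0027, 0.013, 0], "delta_rot": [0, 0, 0.026]}, {"gripper": 1, "linear": [0.0045, 0.022, 0], "delta_rot": [0, 0, 0.044]}, {"gripper": 1, "linear": [0.0058, 0.028, 0], "delta_rot": [0, 0, 0.056]}, {"gripper": 1, "linear": [0.0063, 0.031, 0], "delta_rot": [0, 0, 0.062]}, {"gripper": 1, "linear": [0.0065, 0.032, 0], "delta_rot": [0, 0, 0.063]}, {"gripper": 1, "linear": [0.0065, 0.032, 0], "delta_rot": [0, 0, 0.063]}]'

```text
clock: 21.6
position: [0.5808, 0.1307, 0.3293]
ee_rot: [0.0, 0.694, 0.72, -0.0]
contact_force: [0.9, -0.5, -1.6]
width: 0.0102
gripper_force: 87.8
```

```bash
python3 -c "
from fit import *
st()"
```

```text
21.6 p [0.5808 0.1307 0.3293] yawY 2.1 z [-0. -0. -1.] q [ 0.1   0.27  1.27 -0.    1.6   0.07] F [ 0.9 -0.5 -1.6] w 0.0102 g 87.8
```

Same pose as before; descend and repeat the pour.

send_rows --increments '[{"gripper": 1, "linear": [0, 0, -0.003], "delta_rot": [0, 0, 0]}, {"gripper": 1, "linear": [0, 0, -0.011], "delta_rot": [0, 0, 0]}, {"gripper": 1, "linear": [0, 0, -0.023], "delta_rot": [0, 0, 0]}, {"gripper": 1, "linear": [0, 0, -0.037], "delta_rot": [0, 0, 0]}, {"gripper": 1, "linear": [0, 0, -0.05], "delta_rot": [0, 0, 0]}, {"gripper": 1, "linear": [0, 0, -0.06], "delta_rot": [0, 0, 0]}, {"gripper": 1, "linear": [0, 0, -0.067], "delta_rot": [0, 0, 0]}, {"gripper": 1, "linear": [0, 0, -0.07], "delta_rot": [0, 0, 0]}]'

```text
clock: 22.4
position: [0.5804, 0.1311, 0.2583]
ee_rot: [-0.0, 0.694, 0.72, -0.001]
contact_force: [0.2, -0.4, -2.0]
width: 0.0103
gripper_force: 87.8
```

send_rows --increments '[{"gripper": 1, "linear": [-0.0036, 0, 0.0023], "delta_rot": [0.002, -0.052, 0]}, {"gripper": 1, "linear": [-0.0075, 0, 0.0043], "delta_rot": [0.004, -0.105, 0]}, {"gripper": 1, "linear": [-0.0114, 0, 0.0062], "delta_rot": [0.006, -0.157, 0]}, {"gripper": 1, "linear": [-0.0155, -0.001, 0.0078], "delta_rot": [0.008, -0.209, 0]}, {"gripper": 1, "linear": [-0.0198, -0.001, 0.0092], "delta_rot": [0.01, -0.262, 0]}, {"gripper": 1, "linear": [-0.0241, -0.001, 0.0104], "delta_rot": [0.012, -0.314, 0]}, {"gripper": 1, "linear": [-0.0286, -0.001, 0.0114], "delta_rot": [0.014, -0.366, 0]}, {"gripper": 1, "linear": [-0.0332, -0.001, 0.0122], "delta_rot": [0.016, -0.419, 0]}]'

```text
clock: 23.2
position: [0.5474, 0.1302, 0.2724]
ee_rot: [0.145, 0.678, 0.704, 0.151]
contact_force: [-0.9, 0.6, -2.8]
width: 0.0105
gripper_force: 88.0
```

send_rows --increments '[{"gripper": 1, "linear": [-0.0047, 0, 0.0004], "delta_rot": [0.002, -0.052, 0]}, {"gripper": 1, "linear": [-0.0094, 0, 0.0007], "delta_rot": [0.004, -0.105, 0]}, {"gripper": 1, "linear": [-0.0142, 0, 0.0007], "delta_rot": [0.006, -0.157, 0]}, {"gripper": 1, "linear": [-0.019, -0.001, 0.0004], "delta_rot": [0.008, -0.209, 0]}, {"gripper": 1, "linear": [-0.0239, -0.001, -0.0001], "delta_rot": [0.01, -0.262, 0]}, {"gripper": 1, "linear": [-0.0287, -0.001, -0.0008], "delta_rot": [0.012, -0.314, 0]}, {"gripper": 1, "linear": [-0.0336, -0.001, -0.0019], "delta_rot": [0.014, -0.366, 0]}, {"gripper": 1, "linear": [-0.0385, -0.001, -0.0031], "delta_rot": [0.016, -0.419, 0]}]'

```text
clock: 24.0
position: [0.5086, 0.1291, 0.2691]
ee_rot: [0.283, 0.634, 0.657, 0.295]
contact_force: [-0.0, -1.2, -1.4]
width: 0.0102
gripper_force: 88.2
```

send_rows --increments '[{"gripper": 1, "linear": [0, 0, 0], "delta_rot": [0, 0, 0]}, {"gripper": 1, "linear": [0, 0, 0], "delta_rot": [0, 0, 0]}, {"gripper": 1, "linear": [0, 0, 0], "delta_rot": [0, 0, 0]}, {"gripper": 1, "linear": [0, 0, 0], "delta_rot": [0, 0, 0]}, {"gripper": 1, "linear": [0, 0, 0], "delta_rot": [0, 0, 0]}, {"gripper": 1, "linear": [0, 0, 0], "delta_rot": [0, 0, 0]}, {"gripper": 1, "linear": [0, 0, 0], "delta_rot": [0, 0, 0]}, {"gripper": 1, "linear": [0, 0, 0], "delta_rot": [0, 0, 0]}]'

```text
clock: 24.8
position: [0.5091, 0.1291, 0.2684]
ee_rot: [0.282, 0.634, 0.658, 0.293]
contact_force: [0.4, 0.4, -0.6]
width: 0.0103
gripper_force: 88.2
```

```bash
python3 - <<'E'
from fit import *
import cv2
st()
from rig import optics
for n in("top","scene"):
    im=optics.get_image(n)["pixels"]; cv2.imwrite(f"pics/p_{n}.png",im)
    h=cv2.cvtColor(im,cv2.COLOR_BGR2HSV); m=cv2.inRange(h,(8,90,70),(22,220,230))
    _,_,s,c=cv2.connectedComponentsWithStats(m)
    print(n,[(int(a[4]),np.round(b,1).tolist()) for a,b in zip(s[1:],c[1:]) if a[4]>8])
E
```

```text
24.8 p [0.5091 0.1291 0.2684] yawY 2.1 z [ 0.743  0.028 -0.669] q [ 0.2  -0.14  2.19 -0.44  0.28  0.53] F [ 0.4  0.4 -0.6] w 0.0103 g 88.2
top [(152, [328.4, 134.2]), (534, [202.5, 153.7]), (982, [93.2, 180.3]), (769, [2.2, 238.8]), (77, [318.9, 183.6]), (156, [335.5, 184.6]), (32, [299.8, 183.1]), (32, [300.3, 191.4]), (93, [265.1, 207.2]), (97, [240.4, 207.5]), (1005, [92.5, 219.3]), (1032, [91.7, 258.9]), (70, [482.6, 273.8]), (102, [420.7, 282.2])]
scene [(3364, [77.3, 31.7]), (1204, [618.3, 154.2]), (46, [610.5, 111.7]), (3260, [596.0, 223.5]), (13, [349.4, 169.8]), (11, [352.0, 169.0]), (2093, [501.3, 219.8]), (126, [290.3, 224.6]), (46, [321.6, 225.9]), (60, [304.8, 227.3]), (27, [614.7, 267.7]), (86, [629.7, 267.7]), (221, [291.0, 273.4]), (31, [637.4, 330.6])]
```

Measured in the top image: smalls at (299.8,183) and (300.3,191) in the small bay (u 275–305), the medium at (319,184) in the medium bay (306–327) and the large at (335.5,185) in the large bay. All four are sorted, so the tub goes back.

send_rows --increments '[{"gripper": 1, "linear": [0.0098, 0, 0.0123], "delta_rot": [-0.004, 0.105, 0]}, {"gripper": 1, "linear": [0.0195, 0, 0.0235], "delta_rot": [-0.008, 0.209, 0]}, {"gripper": 1, "linear": [0.0291, 0.001, 0.0338], "delta_rot": [-0.012, 0.314, 0]}, {"gripper": 1, "linear": [0.0385, 0.001, 0.0431], "delta_rot": [-0.016, 0.419, 0]}, {"gripper": 1, "linear": [0.0476, 0.001, 0.0513], "delta_rot": [-0.02, 0.523, 0]}, {"gripper": 1, "linear": [0.0562, 0.001, 0.0587], "delta_rot": [-0.024, 0.628, 0]}, {"gripper": 1, "linear": [0.0642, 0.002, 0.0652], "delta_rot": [-0.028, 0.732, 0]}, {"gripper": 1, "linear": [0.0717, 0.002, 0.0709], "delta_rot": [-0.032, 0.838, 0]}]'

```text
clock: 25.7
position: [0.582, 0.1312, 0.3404]
ee_rot: [-0.0, 0.694, 0.72, -0.0]
contact_force: [-0.0, 0.4, -1.5]
width: 0.0099
gripper_force: 88.2
```

send_rows --increments '[{"gripper": 1, "linear": [-0.002, -0.01, 0], "delta_rot": [0, 0, -0.02]}, {"gripper": 1, "linear": [-0.006, -0.03, 0], "delta_rot": [0, 0, -0.06]}, {"gripper": 1, "linear": [-0.012, -0.06, 0], "delta_rot": [0, 0, -0.12]}, {"gripper": 1, "linear": [-0.019, -0.095, 0], "delta_rot": [0, 0, -0.19]}, {"gripper": 1, "linear": [-0.026, -0.13, 0], "delta_rot": [0, 0, -0.26]}, {"gripper": 1, "linear": [-0.033, -0.165, 0], "delta_rot": [0, 0, -0.33]}, {"gripper": 1, "linear": [-0.04, -0.2, 0], "delta_rot": [0, 0, -0.4]}, {"gripper": 1, "linear": [-0.047, -0.235, 0], "delta_rot": [0, 0, -0.47]}]'

```text
clock: 26.5
position: [0.533, -0.1054, 0.3394]
ee_rot: [0.001, 0.843, 0.537, 0.001]
contact_force: [2.1, -0.6, -1.7]
width: 0.0102
gripper_force: 88.4
```

send_rows --increments '[{"gripper": 1, "linear": [-0.007, -0.035, 0], "delta_rot": [0, 0, -0.07]}, {"gripper": 1, "linear": [-0.014, -0.07, 0], "delta_rot": [0, 0, -0.14]}, {"gripper": 1, "linear": [-0.021, -0.105, 0], "delta_rot": [0, 0, -0.21]}, {"gripper": 1, "linear": [-0.028, -0.14, 0], "delta_rot": [0, 0, -0.28]}, {"gripper": 1, "linear": [-0.035, -0.175, 0], "delta_rot": [0, 0, -0.35]}, {"gripper": 1, "linear": [-0.041, -0.205, 0], "delta_rot": [0, 0, -0.42]}, {"gripper": 1, "linear": [-0.046, -0.23, 0], "delta_rot": [0, 0, -0.465]}, {"gripper": 1, "linear": [-0.048, -0.241, 0], "delta_rot": [0, 0, -0.483]}]'

```text
clock: 27.3
position: [0.4848, -0.3472, 0.339]
ee_rot: [0.001, 0.947, 0.32, -0.0]
contact_force: [0.6, 0.2, -1.4]
width: 0.0103
gripper_force: 88.4
```

send_rows --increments '[{"gripper": 1, "linear": [0, 0, -0.015], "delta_rot": [0, 0, 0]}, {"gripper": 1, "linear": [0, 0, -0.045], "delta_rot": [0, 0, 0]}, {"gripper": 1, "linear": [0, 0, -0.08], "delta_rot": [0, 0, 0]}, {"gripper": 1, "linear": [0, 0, -0.115], "delta_rot": [0, 0, 0]}, {"gripper": 1, "linear": [0, 0, -0.15], "delta_rot": [0, 0, 0]}, {"gripper": 1, "linear": [0, 0, -0.18], "delta_rot": [0, 0, 0]}, {"gripper": 1, "linear": [0, 0, -0.205], "delta_rot": [0, 0, 0]}, {"gripper": 1, "linear": [0, 0, -0.22], "delta_rot": [0, 0, 0]}]'

```text
clock: 28.1
position: [0.4849, -0.343, 0.1172]
ee_rot: [-0.001, 0.947, 0.322, -0.0]
contact_force: [0.1, 0.8, -2.3]
width: 0.0101
gripper_force: 88.3
```

```bash
python3 -c "
from fit import *
st()"
```

```text
28.1 p [ 0.4849 -0.343   0.1172] yawY -52.4 z [-0.002  0.002 -1.   ] q [-0.73  0.39  1.63  0.    1.12  0.18] F [ 0.1  0.8 -2.3] w 0.0101 g 88.3
```

send_rows --increments '[{"gripper": 1, "linear": [0, 0, -0.01], "delta_rot": [0, 0, 0]}, {"gripper": 1, "linear": [0, 0, -0.02], "delta_rot": [0, 0, 0]}, {"gripper": 1, "linear": [0, 0, -0.028], "delta_rot": [0, 0, 0]}, {"gripper": 1, "linear": [0, 0, -0.034], "delta_rot": [0, 0, 0]}, {"gripper": 1, "linear": [0, 0, -0.037], "delta_rot": [0, 0, 0]}, {"gripper": 1, "linear": [0, 0, -0.039], "delta_rot": [0, 0, 0]}, {"gripper": 1, "linear": [0, 0, -0.04], "delta_rot": [0, 0, 0]}, {"gripper": 1, "linear": [0, 0, -0.04], "delta_rot": [0, 0, 0]}]'

```text
clock: 28.9
position: [0.4858, -0.3449, 0.08]
ee_rot: [0.0, 0.947, 0.322, 0.0]
contact_force: [-0.8, 1.8, 2.1]
width: 0.0102
gripper_force: 88.8
```

Table contact (+2 N). Release, retreat and settle.

send_rows --increments '[{"gripper": 0.5, "linear": [0, 0, 0], "delta_rot": [0, 0, 0]}, {"gripper": 0, "linear": [0, 0, 0], "delta_rot": [0, 0, 0]}, {"gripper": -0.5, "linear": [0, 0, 0], "delta_rot": [0, 0, 0]}, {"gripper": -1, "linear": [0, 0, 0], "delta_rot": [0, 0, 0]}, {"gripper": -1, "linear": [0, 0, 0.02], "delta_rot": [0, 0, 0]}, {"gripper": -1, "linear": [0, 0, 0.06], "delta_rot": [0, 0, 0]}, {"gripper": -1, "linear": [0, 0, 0.11], "delta_rot": [0, 0, 0]}, {"gripper": -1, "linear": [0, 0, 0.16], "delta_rot": [0, 0, 0]}]'

```text
clock: 29.7
position: [0.4854, -0.3446, 0.2406]
ee_rot: [-0.0, 0.947, 0.322, -0.0]
contact_force: [0.9, -1.3, -0.4]
width: 0.0855
gripper_force: 0.0
```

send_rows --increments '[{"gripper": -1, "linear": [-0.02, 0, 0.05], "delta_rot": [0, 0, 0]}, {"gripper": -1, "linear": [-0.05, 0, 0.09], "delta_rot": [0, 0, 0]}, {"gripper": -1, "linear": [-0.08, 0, 0.1], "delta_rot": [0, 0, 0]}, {"gripper": -1, "linear": [-0.1, 0, 0.1], "delta_rot": [0, 0, 0]}, {"gripper": -1, "linear": [-0.1, 0, 0.1], "delta_rot": [0, 0, 0]}, {"gripper": -1, "linear": [-0.1, 0, 0.1], "delta_rot": [0, 0, 0]}]'

```text
clock: 30.3
position: [0.3857, -0.3445, 0.3379]
ee_rot: [-0.001, 0.947, 0.321, 0.0]
contact_force: [0.3, -0.3, -0.7]
width: 0.0851
gripper_force: 0.0
```

```bash
python3 - <<'E'
from fit import *
import cv2
st()
from rig import optics
a=optics.get_image("top")["pixels"][120:300,130:500]; b=optics.get_image("scene")["pixels"][120:290,160:510]
cv2.imwrite("pics/final.png",np.vstack([cv2.resize(a,(600,292),interpolation=cv2.INTER_CUBIC),cv2.resize(b,(600,292),interpolation=cv2.INTER_CUBIC)]))
E
```

```text
30.3 p [ 0.3857 -0.3445  0.3379] yawY -52.5 z [-0.     0.002 -1.   ] q [-0.86  0.15  1.42  0.    1.58  0.05] F [ 0.3 -0.3 -0.7] w 0.0851 g 0.0
```

View pics/final.png

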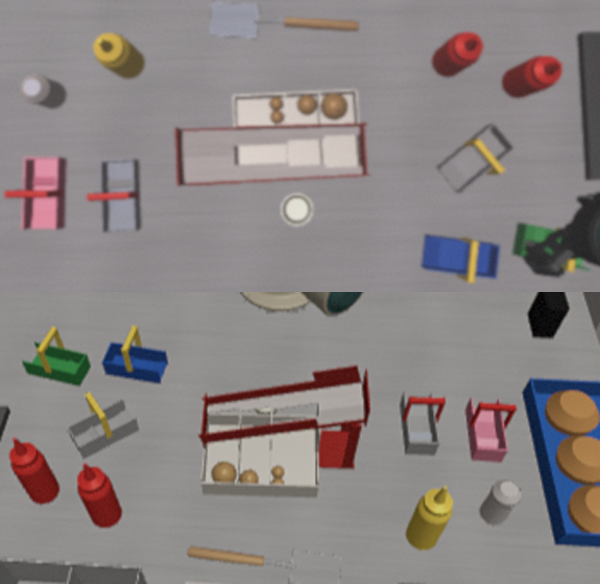

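Both tubs stand upright and empty at (120,195) and (475,158). The two smalls at (277,110), the medium (307,103) and the large (334,105) are each in their own bay, and the bystanders have not moved.

```bash
python3 -c "
from rig import sign_off
print(sign_off())"
```

```text
the job is handed in; nothing more can be done
None
```

All four potatoes dropped into the bays of their own size, both empty tubs stand upright on the worktop again, the bottles, shaker, sauce cup and spatula were left where they were, and the job is handed in at about 30 s of the 72 s allowed.

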